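# Press the landscape sample tile flush into the sample board

## Task

Mount the small landscape tile on the sample board: lay it face up and square in the empty recess, press it down on its cork bed until its face is flush with the wooden rim, then let go. Any quarter turn of the tile will do. Leave the plain terracotta tile where it is.

Things in the scene. Friction and masses are not known exactly. Their poses are not given: they have to be found in the camera images.
- landscape_tile: The tile to mount: a small glazed relief tile with slightly ragged edges, painted as a landscape (grey sky along one side, brown rocky ground over the rest), 62 mm along x, 59 along y, 13 thick, about 85 g, lying face up on the table. Origin: centre of its underside; z points up out of its face. Grip it across either pair of opposite edges.
- recess (a point): Centre of the recess's mouth in the sample board (fixed dark wooden block, 116x116 mm, 30 high), level with the rim, 30 mm above the table; z up, x and y along the board's sides. Recess 72x72 mm, bevelled to 84x84 over the top 4 mm. In the +y and -y sides a finger slot, 52 mm wide, open out to the board's edge, its floor 22 mm below the rim: fingers holding the tile along y pass.
- blank_tile: A bystander of like size, not to be mounted: a plain unglazed reddish terracotta tile, 60 x 58 x 12 mm, lying on the table. Origin: centre of its underside, z up.
- bed (a joint): Sliding bed in the recess: a 68 mm square of brown cork. 0 = up, its top 7 mm below the rim (a tile just laid in stands 6 mm proud); 0.007 m = fully down, at its stop (the tile's face 1 mm below the rim, underside 14 mm below). It yields to about 8 N, plus 1 N for each 12 mm/s of speed, and stays where it is left. Starts at 0 to 0.001.

How it is judged:
At the end, for the whole second after the job is handed in: The landscape tile lies at rest in the recess, face up and level within 6 degrees, its centre within 12 mm of the recess's centre, pressed down until its underside is at least 11.5 mm below the rim (its face stands no more than 1.5 mm proud) (z of landscape_tile in the frame of recess below -0.0115 m and horizontal distance between landscape_tile and recess below 0.012 m and angle between landscape_tile's own z axis and vertical below 0.1 rad and linear speed of landscape_tile below 0.02 m/s); the robot touches nothing.
It fails at once if the plain terracotta tile is moved more than 40 mm (distance of blank_tile from where it was at the start of the episode above 0.04 m).
It also fails if it takes over 45 s, if anything falls off the work surface, if the arm or the gripper's body presses on something with over 40 N, if the wrist force passes 120 N, or if a joint passes its speed limit or range.

## Robot

A 7-joint arm with a two-finger parallel gripper is mounted at the origin on a cart in front of the work surface, level with it; the furniture and walls round the work are solid. World frame = base frame: x ahead of the robot, y to its left, z up, the work surface at z = 0. Lengths are in m, angles in rad, forces in N, time in s.
With the tool pointing down it reaches from about 0.35 to 0.9 m from the base axis. Payload 8.1 kg.
Tool frame: the origin (TCP) lies between the finger pads; the fingertips stand ahead of it and the grasp point (between the pads) is the TCP (arm.nose_length is the z of the fingertips in the tool frame, in m); z points along the fingers, y is the line along which they close (so a half turn about z gives the same grasp; the last joint's range is limited). The gripper opens to 92 mm and grips with 3 to 60 N. Pads are 19 mm wide; open, the fingers measure 130 mm over their backs; the gripper's body (75 mm by 190 mm) begins 47 mm behind the grasp point.
Start: joints at [1.238, 0.434, 0.025, 1.573, -0.012, 1.134, -0.075], TCP at [0.142, -0.609, 0.246] pointing down, gripper open.
Joint ranges: [-2.62, 2.62], [-0.44, 2.09], [-1.27, 1.32], [0.08, 2.57], [-1.32, 4.46], [0.12, 2], [-2.74, 2.74]. Speed limits (rad/s): [2.22, 2.22, 3.01, 3.01, 3.14, 3.14, 3.14].

## Interface

Orientations are given as a rotation vector (axis times angle).
In Python, from cell import sensors, optics, arm gives the robot as it stands.
- The arm moves only by the tool arm_command, never from a script. Its argument "deltas" is one flat list of numbers, 7 for each row, row after row: the turn, a rotation vector about the world's x, y, z as a fraction of full scale, then the shift along the world's x, y, z as a fraction of full scale, then the finger opening in mm, from 0 to 91.8. In form: [wx, wy, wz, dx, dy, dz, fingers, wx, wy, wz, dx, dy, dz, fingers, ...]. A call has 1 to 20 rows; each row is the pose to reach, as a shift and turn from the pose commanded when the call began; what a row does not reach only later rows make up. Full scale, the value 1, is 1 m for a shift and 90 degrees for a turn. A row lasts 1/10 s, in which the tool goes at most 50 mm and 8.59 degrees, less where a joint would pass 70% of its speed; a pose out of reach is approached as far as the arm can. A call with a number of a shift or a turn outside -1 to 1 is refused whole. A call with a gripper value outside its range is refused whole. The fingers move at their own pace and stop on an object; "force" is the grip in N (left out, the last holds). Time passes only in rows, so rows that repeat a pose let the fingers close. It gives the time, the measured TCP pose, the force, the opening and the grip force at its end, in the units of the state.
- sensors.observe(): the state, without advancing time (a new reading comes with each control period).
- optics.get_image(name): name is "side" or "top"; returns the picture (400x640x3 uint8, blue, green, red); there is no depth.
- optics.calibration(name): a dict with "camera_matrix" (3x3 intrinsics, pixels), "D" ([k1, k2, p1, p2, k3] as OpenCV has them; the pictures are not rectified), "rvec" (rotation vector, rad) and "tvec" (3), from world to camera coordinates, as OpenCV has them. Camera axes: x right, y down, z forward; pixel columns grow to the right and rows downward; lengths in m; the calibration is good to about 2 mm. A picture is of the moment at which its call begins. calibration takes no time and is no camera call.
- arm.sign_off(): hands the job in; it is judged then, once.
The state is a dict: "clock": time; "joints": joint angles; "dq": joint speeds; "joint_efforts": joint torques, N m; "position": TCP position; "ee_rot": TCP orientation; "force": force on the tool from outside, world axes, zero at the start; "ft_torque": the same for the moment, N m; "width": opening from 0.0 (shut) to 1.0 (fully open); "gripper_force": force on a finger pad.
Only numpy, scipy, OpenCV 4.12 (cv2) and the standard library are available. Lean on these libraries where they do the work, as an engineer would, in place of code of your own. Each camera call takes 0.05 s, during which the arm holds its last target. There are 200 camera calls.

## Working session

There is one attempt and no reset: what is moved stays moved. The work goes in short steps, Python scripts to look and compute and a tool call to move; the robot and the scene stay as the last step left them, time stands still between calls to the robot, and variables do not carry over. Pictures are saved under pics/ and viewed, at most 10 in all, crops included, and the job is handed in when it is done.

Besides the shell and the picture viewer there is one more tool, called after "Emit:" as name(argument=value, ...), one argument or row to a line, values as JSON. arm_command: Moves the arm, as the interface text tells. Its arguments: {"type":"object","properties":{"deltas":{"type":"array","items":{"type":"number"}},"force":{"type":"number"}},"required":["deltas"]}

```bash
mkdir -p pics; python3 - <<'E'
from cell import sensors, optics, arm
import cv2
for n in("top","side"):
    cv2.imwrite(f"pics/{n}0.png",optics.get_image(n)); c=optics.calibration(n); print(n,c)
print(sensors.observe(), arm.nose_length)
E
```

```text
top {'camera_matrix': array([[378.06684299,   0.        , 318.75865499],
       [  0.        , 378.06684299, 199.81154603],
       [  0.        ,   0.        ,   1.        ]]), 'D': array([-0.01513742,  0.        ,  0.        ,  0.        ,  0.        ]), 'rvec': array([ 2.20520571, -2.16369273,  0.14366835]), 'tvec': array([0.12893474, 0.56280908, 0.84309312])}
side {'camera_matrix': array([[386.17592464,   0.        , 318.85640382],
       [  0.        , 386.17592464, 198.23053612],
       [  0.        ,   0.        ,   1.        ]]), 'D': array([-0.04554776,  0.        ,  0.        ,  0.        ,  0.        ]), 'rvec': array([ 1.97116192, -0.65532833,  0.37639079]), 'tvec': array([-0.35929644,  0.27786425,  0.4664019 ])}
{'clock': 0.1, 'joints': array([ 1.23837917,  0.43512878,  0.02495041,  1.57397816, -0.011612  ,
        1.13399059, -0.0751102 ]), 'dq': array([ 0.00026065, -0.00221969, -0.00095179, -0.00306525, -0.00139057,
       -0.00015612,  0.000249  ]), 'joint_efforts': array([ 3.34118180e-03, -6.69123030e+01,  9.88423526e-01, -3.15145969e+01,
       -6.04582694e-02,  3.73767887e-02, -9.65251132e-06]), 'position': array([ 0.1422488 , -0.60817004,  0.2450492 ]), 'ee_rot': array([-3.11955964e+00, -3.59950088e-01,  4.05403072e-04]), 'force': array([ 0.30853016, -0.03250967, -0.13668778]), 'ft_torque': array([-0.03170235, -0.03390274,  0.0490201 ]), 'gripper_force': 0.0, 'width': 0.9989012973763689} 0.019
```

View pics/top0.png

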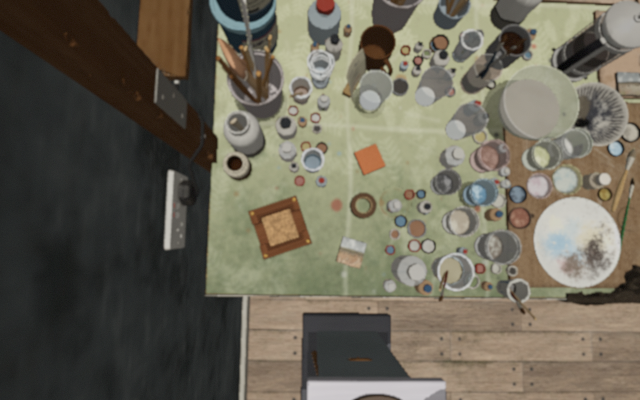

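View pics/side0.png

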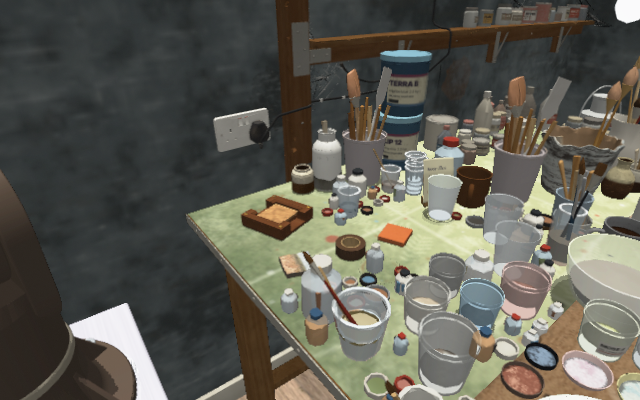

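The top view shows the board at about (280,227), the landscape tile at (351,251), the terracotta tile at (370,159) and a round pot at (363,205). The side view shows the board at (278,215) and the landscape tile at about (298,264). I'll zoom in on both.

```bash
cat > h.py <<'E'
import numpy as np, cv2
from cell import optics
def ray(n,uv,z):
    """cast pixels of camera n onto plane z"""
    c=optics.calibration(n); K,D=c["camera_matrix"],c["D"]; R=cv2.Rodrigues(c["rvec"])[0]
    p=cv2.undistortPoints(np.float64(uv).reshape(-1,1,2),K,D).reshape(-1,2)
    d=np.c_[p,np.ones(len(p))]@R; o=-R.T@np.ravel(c["tvec"])
    return o+d*((z-o[2])/d[:,2])[:,None]
def proj(n,P):
    c=optics.calibration(n)
    return cv2.projectPoints(np.float64(P).reshape(-1,1,3),c["rvec"],np.float64(c["tvec"]),c["camera_matrix"],c["D"])[0].reshape(-1,2)
E
python3 - <<'E'
import cv2,numpy as np
from h import *
a=cv2.imread("pics/top0.png")[140:285,235:400]; a=cv2.resize(a,None,fx=4,fy=4,interpolation=cv2.INTER_CUBIC)
cv2.imwrite("pics/topz.png",a)
b=cv2.imread("pics/side0.png")[180:300,225:425]; cv2.imwrite("pics/sidez.png",cv2.resize(b,None,fx=4,fy=4,interpolation=cv2.INTER_CUBIC))
im=cv2.imread("pics/top0.png"); hsv=cv2.cvtColor(im,cv2.COLOR_BGR2HSV)
print(ray("top",[[363,205],[351,251],[280,227],[370,159]],0.013).round(3))
# not green table
sub=hsv[228:276,330:375]
cv2.imwrite("pics/x.png",sub)
print("hue"); print(sub[4:44:2,2:44:2,0]); print("sat"); print(sub[4:44:2,2:44:2,1])
E
```

```text
[[0.552 0.035 0.013]
 [0.444 0.063 0.013]
 [0.497 0.228 0.013]
 [0.661 0.019 0.013]]
hue
[[33 34 34 35 34 33 33 32 32 33 33 34 33 33 33 34 34 34 33 34 34]
 [33 33 34 35 35 33 34 32 32 32 33 34 34 34 34 33 34 33 33 34 34]
 [34 34 33 34 34 33 32 34 32 33 33 33 33 34 34 34 34 34 34 35 34]
 [34 34 34 34 34 30 38 35 34 34 33 34 33 34 34 33 33 34 35 36 34]
 [34 34 33 33 33 30 38 38 38 35 25 34 34 34 34 34 33 34 34 35 34]
 [34 34 33 33 33 38 40 30 36 30 30 36 38 42 42 33 34 32 33 35 34]
 [34 34 35 33 32 38 38 30 36 36 30 24 38 45 53 45 42 36 34 34 34]
 [34 34 34 33 27 25 30 35 35 36 30 30 38 45 42 42 36 36 35 33 34]
 [35 34 34 33 21 21 23 23 26 27 30 36 30 38 38 38 30 35 35 34 36]
 [34 34 35 30 18 18 20 20 21 22 23 24 27 30 45 45 37 37 36 36 35]
 [34 33 34 22 17 17 16 17 18 18 21 20 20 21 24 27 36 37 36 36 36]
 [34 35 34 18 16 16 15 16 16 17 17 17 17 19 20 22 32 38 37 36 36]
 [35 35 31 16 16 14 14 15 16 16 16 15 15 16 18 20 35 38 37 36 36]
 [34 36 24 16 16 15 16 16 15 15 15 15 15 16 18 21 35 36 37 37 36]
 [35 34 20 16 16 16 16 15 15 15 14 14 15 16 16 23 36 36 37 38 37]
 [35 36 32 23 19 17 1
[... 934 characters left out ...]
62 55 42 27 15  9  6  6 14 52 52 51 51]
 [52 53 54 69 81 74 73 71 65 62 62 63 53 45 35 18 27 55 54 53 54]
 [53 54 55 79 81 78 80 77 74 77 67 71 77 67 62 58 50 55 55 52 55]
 [54 54 56 80 77 79 81 78 78 85 84 85 81 74 71 63 55 55 56 54 55]
 [56 53 68 72 68 81 75 68 74 81 84 87 84 70 77 70 56 57 56 54 53]
 [53 55 73 69 67 67 64 73 75 80 89 86 75 64 77 69 56 55 55 55 55]
 [58 56 56 58 66 64 69 74 73 79 78 68 62 66 68 54 56 57 58 58 57]
 [56 57 58 57 55 53 53 62 71 67 68 67 70 69 66 54 56 58 59 58 56]
 [57 58 61 58 60 55 43 42 49 66 70 73 76 74 65 57 55 58 56 62 59]
 [60 62 59 60 60 55 43 44 54 57 59 57 58 66 57 60 57 58 59 60 59]
 [59 59 58 60 59 48 38 41 52 60 58 58 59 58 61 60 58 56 57 59 61]]
```

View pics/topz.png

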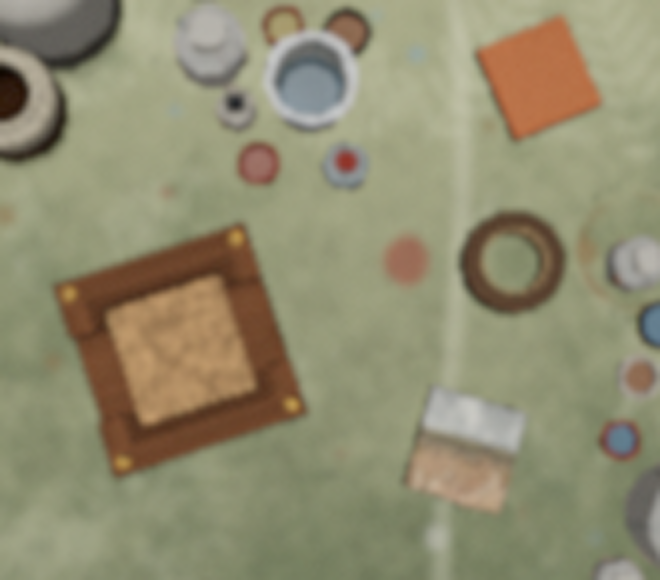

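View pics/sidez.png

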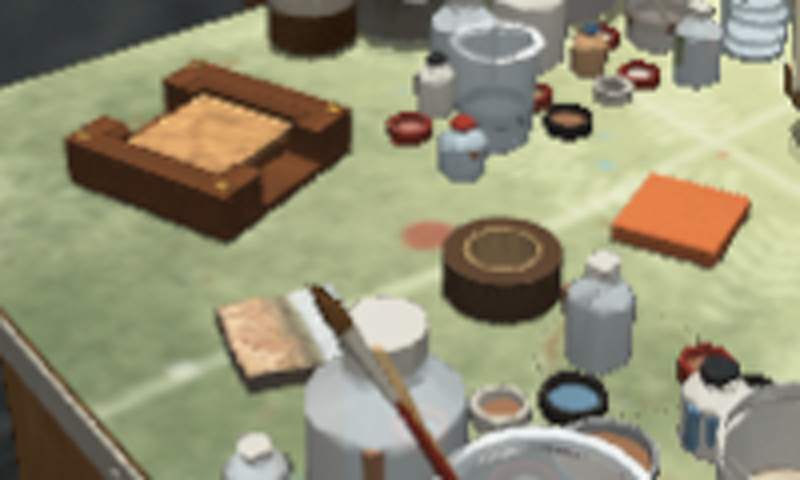

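The crops confirm the layout. The board's slots open to its image-left and image-right sides (world ±y, tilted about 20°), with outer corners at crop pixels (55,287), (243,226), (303,410) and (118,475). The landscape tile's corners are at about (432,387), (525,410), (500,511) and (406,485), and a bottle stands in front of it in the side view.

```bash
python3 - <<'E'
from h import *
im=cv2.imread("pics/top0.png"); hsv=cv2.cvtColor(im,cv2.COLOR_BGR2HSV); h,s,v=cv2.split(hsv)
def quad(mask,x0,y0,x1,y1,z):
    m=np.zeros_like(mask); m[y0:y1,x0:x1]=mask[y0:y1,x0:x1]
    m=cv2.morphologyEx(m,cv2.MORPH_OPEN,np.ones((3,3)))
    c=max(cv2.findContours(m,0,1)[0],key=cv2.contourArea)
    w=ray("top",c.reshape(-1,2),z)[:,:2]; return cv2.minAreaRect((w*1000).astype(np.float32))
tile=(((s<35)|(h<26))*255).astype(np.uint8)
print("tile",quad(tile,328,228,376,275,.013))
print("blank",quad(((h<12)&(s>120)).astype(np.uint8)*255,350,140,390,178,.012))
print("board",quad((((h<25)|(h>170))&(s>80)).astype(np.uint8)*255,240,190,320,265,.03))
cork=((h<25)&(v>125)&(s>60)).astype(np.uint8)*255
print("cork",quad(cork,255,202,305,252,.023))
st=np.float64([[70,293],[238,237],[292,404],[122,463]])/4+[235,140]
S=ray("top",st,.03); print("studs",S.round(4),S.mean(0))
e=S[0]-S[1];print(np.degrees(np.arctan2(e[1],e[0])));e=S[1]-S[2];print(np.degrees(np.arctan2(e[1],e[0])))
# side: board centre & tile by hand corners
t=np.float64([[432,387],[525,410],[500,511],[406,485]])/4+[235,140]
T=ray("top",t,.013);print(T.round(4),T.mean(0))
b=np.float64([[82,133],[188,69],[340,107],[222,185]])/4+[225,180]
B=ray("side",b,.03);print("side studs?",B.round(4),B.mean(0))
E
```

```text
tile ((441.696044921875, 62.66569519042969), (59.582523345947266, 63.34131622314453), 74.23822021484375)
blank ((661.0926513671875, 21.486743927001953), (54.95805740356445, 54.05781936645508), 24.270112991333008)
board ((496.513916015625, 227.74815368652344), (115.25650024414062, 114.99420928955078), 19.781673431396484)
cork ((496.05584716796875, 227.96009826660156), (69.48823547363281, 71.24492645263672), 19.689340591430664)
studs [[0.5261 0.2896 0.03  ]
 [0.56   0.1952 0.03  ]
 [0.4657 0.1624 0.03  ]
 [0.4311 0.2572 0.03  ]] [0.49574557 0.22609759 0.03      ]
109.74792991687903
19.149296750237752
[[0.4768 0.0815 0.013 ]
 [0.4644 0.0274 0.013 ]
 [0.4064 0.0415 0.013 ]
 [0.4204 0.0959 0.013 ]] [0.44198412 0.06158198 0.013     ]
side studs? [[0.4315 0.2562 0.03  ]
 [0.5174 0.2868 0.03  ]
 [0.5626 0.1925 0.03  ]
 [0.4652 0.1615 0.03  ]] [0.49417661 0.22427217 0.03      ]
```

Emit:
arm_command(
  deltas=[0,0,0,0,0,0.12,80,0,0,0,0,0,0.12,80,0,0,0,0,0,0.12,80,0,0,0.687,0.3,0.67,0.12,80,0,0,0.687,0.3,0.67,0.12,80,0,0,0.687,0.3,0.67,0.12,80,0,0,0.687,0.3,0.67,0.12,80,0,0,0.687,0.3,0.67,0.12,80,0,0,0.687,0.3,0.67,0.12,80,0,0,0.687,0.3,0.67,0.12,80],
)

```text
clock: 1.1
position: [0.2856, -0.2871, 0.3656]
ee_rot: [2.514, 1.883, -0.001]
force: [2.2, -1.0, 0.3]
width: 0.871
gripper_force: 0.0
```

```bash
python3 - <<'E'
from cell import sensors
s=sensors.observe();print(s["joints"].round(2),s["dq"].round(2),s["position"],s["ee_rot"])
E
```

```text
[ 0.98  0.   -0.32  1.84  0.    1.3   0.37] [-0.5  -0.33 -0.56  0.32 -0.09 -0.01  0.46] [ 0.28556907 -0.28705071  0.36557248] [ 2.51448811e+00  1.88329661e+00 -5.48803124e-04]
```

Emit:
arm_command(
  deltas=[0,0,0,0.15,0.34,0,80,0,0,0,0.15,0.34,0,80,0,0,0,0.15,0.34,0,80,0,0,0,0.15,0.34,0,80,0,0,0,0.15,0.34,0,80,0,0,0,0.15,0.34,0,80,0,0,0,0.15,0.34,0,80,0,0,0,0.15,0.34,0,80,0,0,0,0.15,0.34,0,80,0,0,0,0.15,0.34,0,80],
)

```text
clock: 2.1
position: [0.4351, 0.0507, 0.3653]
ee_rot: [-2.519, -1.877, 0.002]
force: [-1.0, -0.7, -0.3]
width: 0.875
gripper_force: 0.0
```

Emit:
arm_command(
  deltas=[0,0,0.023,0.007,0.011,-0.275,80,0,0,0.023,0.007,0.011,-0.275,80,0,0,0.023,0.007,0.011,-0.275,80,0,0,0.023,0.007,0.011,-0.275,80,0,0,0.023,0.007,0.011,-0.275,80,0,0,0.023,0.007,0.011,-0.275,80,0,0,0.023,0.007,0.011,-0.275,80,0,0,0.023,0.007,0.011,-0.275,80,0,0,0.023,0.007,0.011,-0.275,80],
)

```text
clock: 3.0
position: [0.4435, 0.0614, 0.0924]
ee_rot: [2.486, 1.918, 0.003]
force: [-0.5, 0.2, 0.6]
width: 0.869
gripper_force: 0.0
```

```bash
python3 - <<'E'
from h import *
from cell import sensors
s=sensors.observe();print(s["joints"].round(2),s["position"],s["ee_rot"])
b=optics.get_image("side")[120:300,220:440]; a=optics.get_image("top")[170:300,280:420]
cv2.imwrite("pics/p1.png",np.hstack([cv2.resize(b,(440,360)),cv2.resize(a,(360,360))]))
E
```

```text
[ 0.27  0.45 -0.68  2.12  0.44  0.7  -0.95] [0.44350893 0.06139779 0.09239943] [2.48557567 1.91832728 0.00322873]
```

View pics/p1.png

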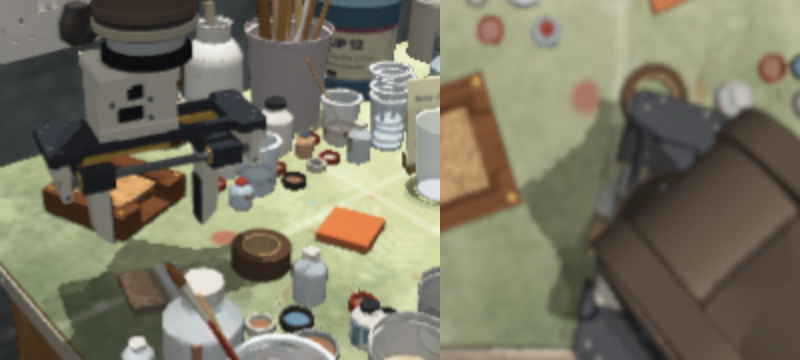

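The side picture shows the open fingers above the landscape tile at about (145,285), lined up with it. They are clear of the ring at (262,253) and the bottle. I'll go down and grip.

Emit:
arm_command(
  deltas=[0,0,0,-0.001,0,-0.03,80,0,0,0,-0.001,0,-0.05,80,0,0,0,-0.001,0,-0.06,80,0,0,0,-0.001,0,-0.07,80,0,0,0,-0.001,0,-0.07,80,0,0,0,-0.001,0,-0.07,80,0,0,0,-0.001,0,-0.07,50,0,0,0,-0.001,0,-0.07,50,0,0,0,-0.001,0,-0.07,50,0,0,0,-0.001,0,-0.07,50,0,0,0,-0.001,0,-0.07,50,0,0,0,-0.001,0,-0.07,50,0,0,0,-0.001,0,-0.07,50,0,0,0,-0.001,0,-0.07,50],
  force=35,
)

```text
clock: 4.5
position: [0.4416, 0.0619, 0.0211]
ee_rot: [2.485, 1.921, 0.001]
force: [-0.4, -0.1, 6.0]
width: 0.667
gripper_force: 35.0
```

Emit:
arm_command(
  deltas=[0,0,0,0,0,0.05,50,0,0,0,0,0,0.1,50,0,0,0,0,0,0.1,50,0,0,-0.62,0.054,0.165,0.1,50,0,0,-0.62,0.054,0.165,0.1,50,0,0,-0.62,0.054,0.165,0.1,50,0,0,-0.62,0.054,0.165,0.1,50,0,0,-0.62,0.054,0.165,0.1,50,0,0,-0.62,0.054,0.165,0.1,50,0,0,-0.62,0.054,0.165,0.1,50,0,0,-0.62,0.054,0.165,0.1,50,0,0,-0.62,0.054,0.165,0.1,50,0,0,-0.62,0.054,0.165,0.1,50],
)

```text
clock: 5.8
position: [0.4952, 0.2267, 0.1205]
ee_rot: [3.095, 0.537, -0.001]
force: [-0.9, 0.3, -0.6]
width: 0.669
gripper_force: 35.0
```

```bash
python3 - <<'E'
from h import *
from cell import sensors
s=sensors.observe();print(s["joints"].round(2),s["position"],s["ee_rot"],s["force"])
b=optics.get_image("side"); cv2.imwrite("pics/s2.png",b); b=b[100:250,200:360]; a=optics.get_image("top")[150:300,220:360]
cv2.imwrite("pics/p2.png",np.hstack([cv2.resize(b,(480,450)),cv2.resize(a,(315,338)).copy() if 0 else cv2.resize(a,(320,450))]))
E
```

```text
[-0.2   0.49 -0.45  1.88  0.28  0.83 -2.02] [0.49524337 0.22667447 0.12052945] [ 3.09512013e+00  5.37433412e-01 -5.53003662e-04] [-0.89035453  0.25177251 -0.57065329]
```

View pics/p2.png

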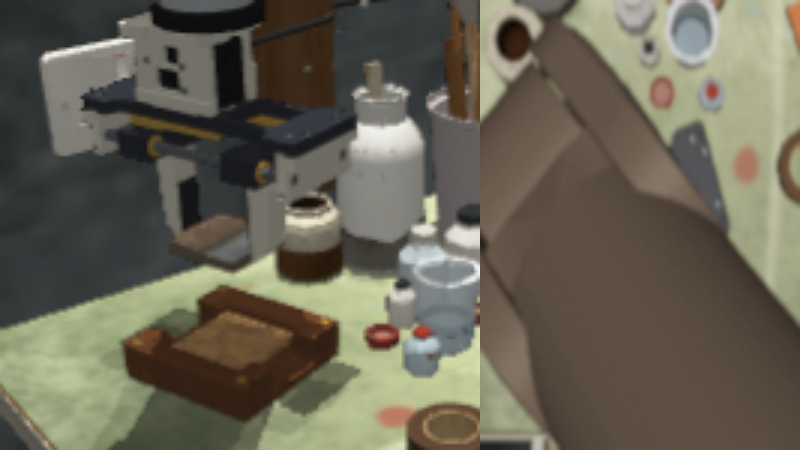

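The tile is held level above the board in the side picture. Its near lower corners are at about (170,245) and (240,268), and the jar is clear. Next I'll check the held offset against the expected corners.

```bash
python3 - <<'E'
from h import *
c=np.array([.4952,.2267]); t=np.radians(19.7); X=np.array([np.cos(t),np.sin(t)]);Y=np.array([-X[1],X[0]])
for z in (.1124,.0994):
  for a in(-1,1):
    for b in(-1,1):
      p=c+a*.0295*X+b*.031*Y
      print(z,a,b,((proj("side",[[*p,z]])[0]-[200,100])*3).round(0))
# pixels of near top edge
print(ray("side",np.float64([[172,243],[217,216],[240,262]])/3+[200,100],.1124)-[*c,0])
E
python3 -c "
import cv2;b=cv2.imread('pics/s2.png')[160:200,245:305];cv2.imwrite('pics/z2.png',cv2.resize(b,None,fx=10,fy=10,interpolation=cv2.INTER_CUBIC))"
```

```text
0.1124 -1 -1 [230. 255.]
0.1124 -1 1 [163. 235.]
0.1124 1 -1 [282. 225.]
0.1124 1 1 [217. 207.]
0.0994 -1 -1 [232. 272.]
0.0994 -1 1 [165. 251.]
0.0994 1 -1 [283. 241.]
0.0994 1 1 [218. 223.]
[[-0.03998369  0.00297356  0.1124    ]
 [ 0.00882143  0.02407736  0.1124    ]
 [-0.01786061 -0.05273637  0.1124    ]]
```

View pics/z2.png

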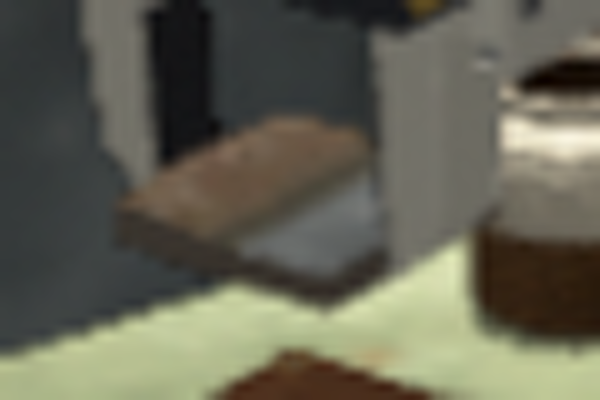

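The lower edge matches the prediction within a few millimetres, so I'll lower the tile into the recess.

Emit:
arm_command(
  deltas=[0,0,0,0.001,0,-0.03,50,0,0,0,0.001,0,-0.05,50,0,0,0,0.001,0,-0.06,50,0,0,0,0.001,0,-0.065,50,0,0,0,0.001,0,-0.068,50,0,0,0,0.001,0,-0.07,50,0,0,0,0.001,0,-0.072,50,0,0,0,0.001,0,-0.073,50,0,0,0,0.001,0,-0.074,50,0,0,0,0.001,0,-0.075,50,0,0,0,0.001,0,-0.076,50,0,0,0,0.001,0,-0.077,50,0,0,0,0.001,0,-0.078,50,0,0,0,0.001,0,-0.078,50],
  force=45,
)

```text
clock: 7.3
position: [0.4964, 0.2269, 0.0429]
ee_rot: [3.096, 0.535, 0.0]
force: [-0.9, -0.1, 3.6]
width: 0.666
gripper_force: 45.0
```

Emit:
arm_command(
  deltas=[0,0,0,0,0,-0.001,50,0,0,0,0,0,-0.002,50,0,0,0,0,0,-0.003,50,0,0,0,0,0,-0.004,50,0,0,0,0,0,-0.005,50,0,0,0,0,0,-0.006,50,0,0,0,0,0,-0.006,50,0,0,0,0,0,-0.006,50],
)

```text
clock: 8.1
position: [0.4964, 0.2269, 0.0371]
ee_rot: [3.096, 0.535, 0.0]
force: [-1.4, -0.3, 5.5]
width: 0.665
gripper_force: 45.0
```

Emit:
arm_command(
  deltas=[0,0,0,0,0,-0.0005,50,0,0,0,0,0,-0.001,50,0,0,0,0,0,-0.001,50],
)

```text
clock: 8.4
position: [0.4965, 0.2269, 0.037]
ee_rot: [3.095, 0.534, 0.001]
force: [-5.5, -3.7, 18.4]
width: 0.667
gripper_force: 45.0
```

The force rose to 18 N right at the predicted stop height. I'll relax, open the fingers and lift.

Emit:
arm_command(
  deltas=[0,0,0,0,0,0.0008,50,0,0,0,0,0,0.0008,78,0,0,0,0,0,0.0008,78,0,0,0,0,0,0.0008,78,0,0,0,0,0,0.0008,78,0,0,0,0,0,0.02,78,0,0,0,0,0,0.05,78,0,0,0,0,0,0.1,78,0,0,0,0,0,0.15,78,0,0,0,-0.05,-0.2,0.2,78,0,0,0,-0.05,-0.2,0.2,78,0,0,0,-0.05,-0.2,0.2,78,0,0,0,-0.05,-0.2,0.2,78,0,0,0,-0.05,-0.2,0.2,78,0,0,0,-0.05,-0.2,0.2,78,0,0,0,-0.05,-0.2,0.2,78],
)

```text
clock: 10.0
position: [0.4465, 0.0275, 0.2358]
ee_rot: [-3.096, -0.535, -0.001]
force: [-0.2, 0.6, 0.6]
width: 0.851
gripper_force: 0.0
```

```bash
python3 - <<'E'
from h import *
from cell import sensors
s=sensors.observe();print(s["position"],s["force"],s["width"])
b=optics.get_image("side"); b=b[175:250,225:325]; a=optics.get_image("top")[185:270,240:325]
cv2.imwrite("pics/p3.png",np.hstack([cv2.resize(b,(460,345),interpolation=2),cv2.resize(a,(340,345),interpolation=2)]))
E
```

```text
[0.4465133  0.02747328 0.23576604] [-0.15859905  0.60747358  0.55269755] 0.8509272107400686
```

View pics/p3.png

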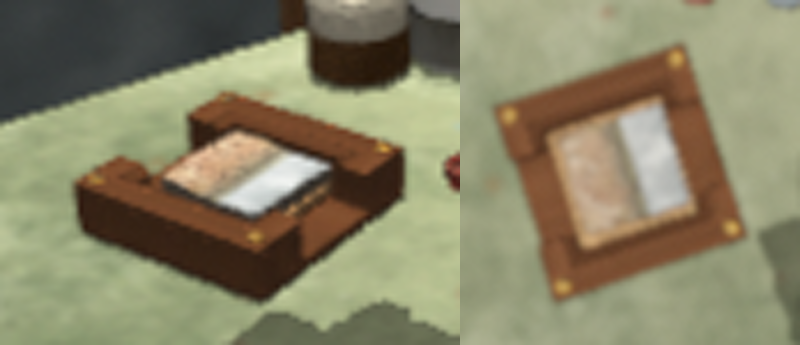

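The tile sits square and face up in the recess, at about (620,172) in the top half of the picture. The side view leaves the height unclear, so I'll probe and press with closed fingertips at the centre.

Emit:
arm_command(
  deltas=[0,0,0,0.05,0.2,-0.1,0,0,0,0,0.05,0.2,-0.1,0,0,0,0,0.05,0.2,-0.1,0,0,0,0,0.05,0.2,-0.1,0,0,0,0,0.05,0.2,-0.1,0,0,0,0,0.05,0.2,-0.15,0,0,0,0,0.05,0.2,-0.17,0,0,0,0,0.05,0.2,-0.177,0,0,0,0,0.05,0.2,-0.18,0,0,0,0,0.05,0.2,-0.182,0,0,0,0,0.05,0.2,-0.183,0,0,0,0,0.05,0.2,-0.184,0,0,0,0,0.05,0.2,-0.185,0,0,0,0,0.05,0.2,-0.186,0,0,0,0,0.05,0.2,-0.186,0],
  force=20,
)

```text
clock: 11.6
position: [0.4964, 0.2268, 0.0498]
ee_rot: [3.096, 0.534, 0.0]
force: [-0.6, -0.1, 0.5]
width: 0.006
gripper_force: 0.0
```

Emit:
arm_command(
  deltas=[0,0,0,0,0,-0.001,0,0,0,0,0,0,-0.0015,0,0,0,0,0,0,-0.002,0,0,0,0,0,0,-0.0025,0,0,0,0,0,0,-0.0025,0],
)

```text
clock: 12.1
position: [0.4964, 0.2269, 0.0473]
ee_rot: [3.096, 0.535, -0.0]
force: [-0.6, 1.0, 1.1]
width: 0.007
gripper_force: 0.5
```

The tips only begin to touch at face height about 28.5 mm, which is fully down. I'll retreat and hand in.

Emit:
arm_command(
  deltas=[0,0,0,0,0,0.02,0,0,0,0,0,0,0.07,0,0,0,0,0,0,0.12,0,0,0,0,0,0,0.15,0,0,0,0,0,0,0.15,0,0,0,0,0,0,0.15,0,0,0,0,0,0,0.15,0],
)

```text
clock: 12.8
position: [0.4957, 0.2263, 0.196]
ee_rot: [3.095, 0.534, -0.003]
force: [0.5, 0.7, -0.8]
width: 0.004
gripper_force: 0.0
```

```bash
python3 -c "
from cell import arm,sensors
print(sensors.observe()['position']);print(arm.sign_off())"
```

```text
[0.49573563 0.22629667 0.19602426]
the job is handed in; nothing more can be done
None
```

The landscape tile lies face up and square in the recess, pressed down to about 1.5 mm below the rim by fingertip contact; the gripper is clear, the terracotta tile was not touched, and the job is handed in (no verdict was returned).

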